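# Stack a drying tier on its frame and load it

## Robot

A 6-joint arm with a two-finger parallel gripper is mounted at the origin on the work surface. World frame = base frame: x ahead of the robot, y to its left, z up, the work surface at z = 0. Lengths are in m, angles in degrees, forces in N, time in s.
With the tool pointing down it reaches from about 0.325 to 0.9 m from the base axis. Payload 6.1 kg.
Tool frame: the origin (TCP) lies midway between the tips of the shut fingers; the grasp point (between the pads) lies 19 mm behind it (manip.hold_point_z is the distance from the TCP to the grasp point, in m); z points along the fingers, y is the line along which they close (so a half turn about z gives the same grasp; the last joint's range is limited). The gripper opens to 87 mm and grips with 3 to 60 N. Pads are 19 mm wide; open, the fingers measure 117 mm over their backs; the gripper's body (75 mm by 190 mm) begins 51 mm behind the grasp point.
Start: joints at [-77.355, 12.628, 87.462, -0, 79.91, -7.225], TCP at [0.212, -0.588, 0.223] pointing down, gripper open.
Joint ranges: [-170.65, 170.65], [-52.31, 119.04], [5.05, 147.46], [-71.25, 251.25], [11.57, 151.72], [-153.62, 153.62]. Speed limits (degrees/s): [147.25, 147.25, 172.46, 180, 180, 180].

## Interface

Orientations are given as [roll, pitch, yaw] about the fixed x, y, z axes, in that order (R = Rz(yaw) Ry(pitch) Rx(roll)).
In Python, from plant import readout, eyes, finish_job, manip gives the robot as it stands.
- The arm moves only by the tool apply_moves, never from a script. Its argument "plan" is a list of rows, each a list of 4 numbers: the shift along the tool's x, y, z scaled (see below), then the turn about the tool's z scaled (see below). A call has 1 to 20 rows; each row is the pose to reach, as a shift and turn from the pose commanded when the call began, along the tool's axes at that moment, turning the shorter way round; what a row does not reach only later rows make up. The controller multiplies each number of a shift by 30 cm and each number of a turn by 180 degrees. A row lasts 1/10 s, in which the tool goes at most 50 mm and 8.59 degrees, less where a joint would pass 70% of its speed; a pose out of reach is approached as far as the arm can. A call with a number of a shift or a turn outside -1 to 1 is refused whole. A call with a gripper value outside its range is refused whole. "grip" is the closure, from 0 (fully open) to 1 (shut), set as the call begins (left out, the last holds). The fingers move at their own pace and stop on an object; the grip force is fixed at half the most. Time passes only in rows, so rows that repeat a pose let the fingers close. It gives the time, the measured TCP pose, the force, the opening and the grip force at its end, in the units of the state.
- readout.get_obs(): the state, without advancing time (a new reading comes with each control period).
- eyes.grab_frame(name): name is "scene" or "top" or "wrist"; returns the picture (400x640x3 uint8, blue, green, red); there is no depth.
- eyes.calibration(name): a dict with "fx", "fy", "cx", "cy" (pixels), "dist_coeffs" ([k1, k2, p1, p2, k3] as OpenCV has them; the pictures are not rectified), "origin" and "attitude" of the camera in the world. Camera axes: x right, y up, looking along -z (the intrinsics and any distortion apply to the point x, -y, -z); pixel columns grow to the right and rows downward; lengths in m; the calibration is good to about 2 mm. A picture is of the moment at which its call begins: read the wrist's pose just before it. calibration takes no time and is no camera call; for the wrist camera it gives the pose at the moment of the call.
- finish_job(): hands the job in; it is judged then, once.
The state is a dict: "t": time; "joint_positions": joint angles; "qvel": joint speeds; "joint_torque": joint torques, N m; "position": TCP position; "ee_rot": TCP orientation; "ft_force": force on the tool from outside, world axes, zero at the start; "torque": the same for the moment, N m; "finger_gap": finger opening in m; "grip_force": force on a finger pad.
Only numpy, scipy, OpenCV 4.12 (cv2) and the standard library are available. Lean on these libraries where they do the work, as an engineer would, in place of code of your own. Each camera call takes 0.05 s, during which the arm holds its last target. There are 200 camera calls.

## Task

The spare drying tier was left propped askew with two of its posts up on the brown stock boxes. Stack it level on the bottom frame, over the pieces drying there, with all four posts fully home in the corner sockets, then lay the long leather-covered box flat in the middle of its deck, lengthwise between the sockets. Do not drop the tier or the box, and leave the drying pieces and everything else on the bench where they are.

Things in the scene. Friction and masses are not known exactly. Their poses are not given: they have to be found in the camera images.
- tier_slat (a point): Centre of the middle slat of the loose drying tier: grey steel frame on four posts, wooden slat deck. x: the tier's long side and the slat's length; z up out of the deck. Slat 20 mm wide (y), 12 thick; straddle it from above, fingers closing along y: it is free beside from y = 10 to 64 mm each side for x within 40 mm, and 90 mm below. At the start z leans 30 degrees, deck facing the robot's side.
- tier: The same tier, 212 x 172 mm, 0.4 to 0.85 kg; origin midway between its four feet, 112 mm below the slat's centre, same axes. Posts 14 mm square at x = +-90, y = +-70 mm, stepped to 11 at the last 4 mm. Deck top z = 118; sockets at its corners (32 mm square) reach z = 142. At the start the two -x feet stand on the bench and the +x feet on the 90 mm high stock boxes.
- bottom_deck (a point): Centre of the deck top of the bottom frame, fixed to the bench, deck 12 mm high: like the tier but without posts. x: its long side, z up. Open square sockets at x = +-90, y = +-70 mm: floor at z = 0, throat 17 mm square to z = 16, flared to 27 mm at z = 24, 32 mm square outside. The tier fits either way round; when home, tier's origin is here and the slat's centre at z = 112.
- box_mid (a point): Centre of the long box covered in dark brown leather with a small brass clasp: 130 (x, its length) x 58 (y) x 42 mm (z, upright), 0.21 to 0.42 kg, standing flat on the bench (centre 21 mm up). Grasp it across the 58 mm. Resting on the tier's deck its centre is 27 mm above the centre of the middle slat.
- stock: Two brown lidded boxes one on the other, 130 x 220 mm and 90 mm high together, fixed; their centre lies 159 mm along +x from this origin (on the bench).
- case: Small brown case, 70 x 50 x 30 mm, drying on the bottom frame's deck; origin at the centre of its underside. Leave alone.
- tin: Round leather-covered tin, 50 mm across, 28 mm high, drying on the bottom frame's deck; origin at the centre of its underside. Leave alone.
- glue: White glue bottle, 38 mm across, 105 mm high; origin at the centre of its underside. Leave alone.
- tape: Roll of tape lying flat, 104 mm across, 24 mm high; origin at the centre of its underside. Leave alone.
- plane: Wooden block plane, 150 x 45 mm, about 85 mm high; origin at the centre of its underside. Leave alone.
- mallet: Wooden mallet lying down, 250 mm long, 52 mm high at the head; handle along its x axis, head at +x, origin on the bench under the middle. Leave alone.
- square: Flat steel square, legs 220 and 155 mm, 4 mm thick; origin under the middle of the long leg, which runs along x. Leave alone.
- varnish: Amber glass bottle with a blue cap, 60 mm across, 170 mm high; origin at the centre of its underside. Leave alone.
Not all that is in view belongs to the job. Leave any green or purple look-alike of the part that bears box_mid alone.

How it is judged:
By the outcome, as a careful person would: the job done as asked, in the order asked, and still so for the second after the job is handed in, with the robot touching nothing.
It also fails if it takes over 64 s, if anything falls off the work surface, if the arm or the gripper's body presses on something with over 40 N, if the wrist force passes 120 N, or if a joint passes its speed limit or range.

## Working session

There is one attempt and no reset: what is moved stays moved. The work goes in short steps, Python scripts to look and compute and a tool call to move; the robot and the scene stay as the last step left them, time stands still between calls to the robot, and variables do not carry over. Pictures are saved under pics/ and viewed, at most 10 in all, crops included, and the job is handed in when it is done.

Besides the shell and the picture viewer there is one more tool, called as name(argument=value, ...), one argument or row to a line, values as JSON. apply_moves: Moves the arm, as the interface text tells. Its arguments: {"type":"object","properties":{"plan":{"type":"array"},"grip":{"type":"number"}},"required":["plan"]}

```bash
ls; mkdir -p pics; cat > h.py <<'E'
import numpy as np, cv2
from scipy.spatial.transform import Rotation as Ro
from plant import readout, eyes, finish_job, manip
def cam(n):
    c=eyes.calibration(n); K=np.array([[c['fx'],0,c['cx']],[0,c['fy'],c['cy']],[0,0,1]],float)
    a=np.array(c['attitude'],float)
    R=a if a.shape==(3,3) else Ro.from_euler('xyz',a,degrees=True).as_matrix()
    return K,np.array(c['dist_coeffs'],float),np.array(c['origin'],float),R
def ray(C,uv):
    K,d,o,R=C; p=cv2.undistortPoints(np.array(uv,float).reshape(-1,1,2),K,d).reshape(-1,2)
    v=np.c_[p[:,0],-p[:,1],-np.ones(len(p))]@R.T
    return o,v/np.linalg.norm(v,axis=1)[:,None]
def onz(C,uv,z):
    o,v=ray(C,uv); return o+v*((np.atleast_1d(z)-o[2])/v[:,2])[:,None]
def tri(C1,u1,C2,u2):
    o1,a=ray(C1,u1); o2,b=ray(C2,u2); out=[]
    for x,y in zip(a,b):
        M=np.c_[x,-y]; s=np.linalg.lstsq(M,o2-o1,rcond=None)[0]
        p,q=o1+s[0]*x,o2+s[1]*y; out.append(np.r_[(p+q)/2,np.linalg.norm(p-q)*1000])
    return np.array(out)
def proj(C,P):
    K,d,o,R=C; q=(np.atleast_2d(P)-o)@R; q=q*[1,-1,-1]
    return cv2.projectPoints(q,np.zeros(3),np.zeros(3),K,d)[0].reshape(-1,2)
E
python3 - <<'E'
from h import *
for n in('scene','top'):
    print(n,eyes.calibration(n)); cv2.imwrite(f'pics/{n}0.png',eyes.grab_frame(n))
print(readout.get_obs(), manip.hold_point_z)
E
```

```text
pics
scene {'fx': 408.371016366353, 'fy': 408.371016366353, 'cx': 322.2425505924832, 'cy': 195.557107184049, 'dist_coeffs': array([0.02354201, 0.        , 0.        , 0.        , 0.        ]), 'origin': array([ 1.10411779, -0.8868944 ,  0.90363791]), 'attitude': array([53.03154847, -1.27106793, 32.95574011])}
top {'fx': 402.6627240745273, 'fy': 402.6627240745273, 'cx': 320.9696569368525, 'cy': 197.76463738267938, 'dist_coeffs': array([0.02570413, 0.        , 0.        , 0.        , 0.        ]), 'origin': array([0.33785264, 0.03505592, 1.35531182]), 'attitude': array([  8.44975242,  -0.71453256, -90.25293213])}
{'t': 0.1, 'joint_positions': array([-7.73565762e+01,  1.26720173e+01,  8.75192974e+01,  2.02042457e-03,
        7.99096225e+01, -7.22441861e+00]), 'qvel': array([ 0.11845135, -0.15306063, -0.15250824,  0.14254025,  0.02861428,
        0.04006055]), 'joint_torque': array([ 4.88399855e-04, -4.95946527e+01, -3.88515186e+01,  7.02465232e-02,
        5.16377692e-02, -4.48076571e-05]), 'position': array([ 0.21229833, -0.58724775,  0.22153184]), 'ee_rot': array([-1.79900114e+02, -1.46662176e-02,  1.98674739e+01]), 'ft_force': array([0.54229093, 0.24733318, 0.24819059]), 'torque': array([-0.01749152,  0.00741152,  0.00409212]), 'grip_force': 0.0, 'finger_gap': 0.08719181980194315} 0.0187
```

View pics/scene0.png

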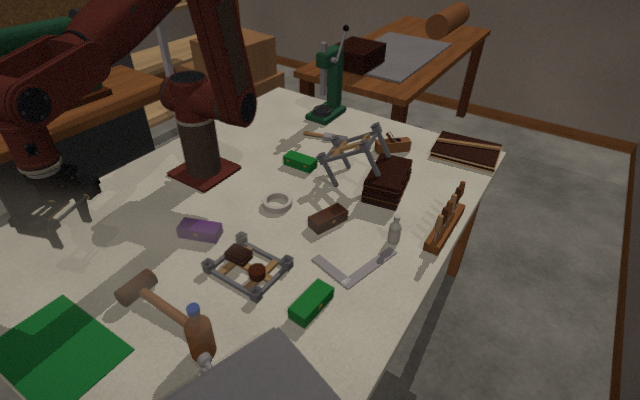

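View pics/top0.png

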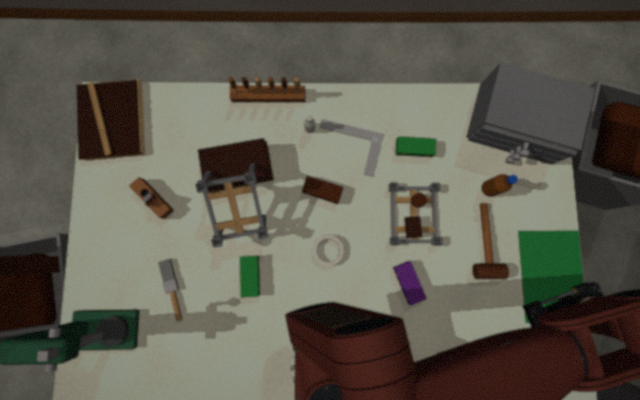

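The scene view shows the tilted tier at about (355,155) with its far feet on the brown stack, the brown box at (328,218) and the bottom frame at (248,265). In the top view, the tier slat centre is at about (235,206), the box at (323,189) and the frame at (414,214).

```bash
python3 - <<'E'
from h import *
T=cam('top');S=cam('scene')
print(onz(T,[[235,206],[323,189],[414,214]],[.142,.042,.012]))
print(proj(S,onz(T,[[235,206],[323,189],[414,214]],[.142,.042,.012])))
w=eyes.calibration('wrist');print(w)
t=cv2.imread('pics/top0.png');s=cv2.imread('pics/scene0.png')
a=cv2.resize(t[130:260,180:460],None,fx=2.85,fy=2.85,interpolation=3)
cv2.imwrite('pics/c1.png',cv2.convertScaleAbs(a,alpha=1.6,beta=10))
a=cv2.resize(s[110:310,190:430],None,fx=3,fy=3,interpolation=3)
cv2.imwrite('pics/c2.png',cv2.convertScaleAbs(a,alpha=1.6,beta=10))
E
```

```text
[[ 0.49351726  0.27937081  0.142     ]
 [ 0.56219042  0.01096839  0.042     ]
 [ 0.48143285 -0.29474329  0.012     ]]
[[350.75631975 147.36951782]
 [326.63416982 213.17355864]
 [247.29533481 265.75654618]]
{'fx': 301.64193614145756, 'fy': 301.64193614145756, 'cx': 315.26299171475915, 'cy': 199.62358682195023, 'dist_coeffs': array([-0.01411533,  0.        ,  0.        ,  0.        ,  0.        ]), 'origin': array([ 0.28987982, -0.55970268,  0.38301731]), 'attitude': array([-17.25320112,   0.07645735, -70.16299291])}
```

View pics/c1.png

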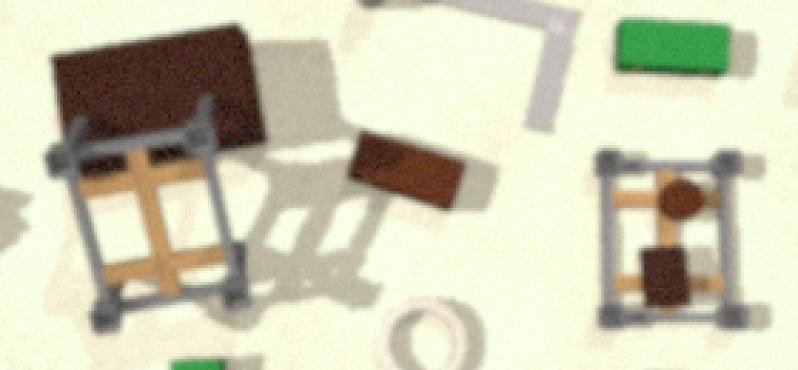

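View pics/c2.png

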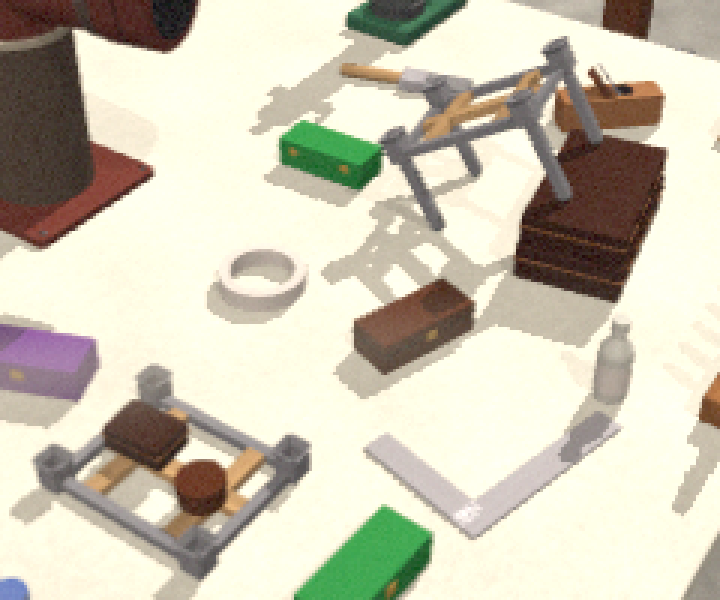

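```bash
python3 - <<'E'
from h import *
T=cam('top');S=cam('scene')
c1=lambda a:np.array(a,float)/2.85+[180,130]
c2=lambda a:np.array(a,float)/3+[190,110]
F=onz(T,c1([[608,160],[730,160],[733,314],[610,314]]),.036);print(F,F.mean(0))
d=(F[0]+F[1]-F[2]-F[3])/2; print('frame yaw',np.degrees(np.arctan2(d[1],d[0])),np.linalg.norm(d))
P=tri(T,c1([[235,288],[105,314],[203,134],[62,160]]),S,c2([[397,137],[437,92],[523,100],[557,45]]));print(P)
m=P[:,:3].mean(0);d=(P[2]+P[3]-P[0]-P[1])[:3]/2;e=(P[1]+P[3]-P[0]-P[2])[:3]/2
print(m,'yaw',np.degrees(np.arctan2(d[1],d[0])),d,np.linalg.norm(d),e,np.linalg.norm(e),np.degrees(np.arctan2(e[1],e[0])))
B=onz(T,c1([[362,131],[464,158],[450,210],[349,181]]),.042);print(B,B.mean(0))
f=B[1]-B[0];print('box yaw',np.degrees(np.arctan2(f[1],f[0])),np.linalg.norm(f),np.linalg.norm(B[2]-B[1]))
E
```

```text
[[ 0.5723185  -0.22354745  0.036     ]
 [ 0.57195598 -0.36620698  0.036     ]
 [ 0.3927961  -0.36121108  0.036     ]
 [ 0.39316626 -0.22024922  0.036     ]] [ 0.48255921 -0.29280368  0.036     ]
frame yaw -1.326033566097104 0.1792040489909993
[[0.41986559 0.19882776 0.12061643 2.48564017]
 [0.39281768 0.33861831 0.11013198 1.32791489]
 [0.57122493 0.22272905 0.21030515 5.21831443]
 [0.54369252 0.36249978 0.2128356  3.84179845]]
[0.48190018 0.28066872 0.16347229] yaw 8.984018227082021 [0.15111708 0.02389139 0.09619617] 0.18072319846783433 [-0.02729016  0.13978064 -0.003977  ] 0.14247525042836248 101.04721310200968
[[ 0.60623528  0.06385232  0.042     ]
 [ 0.57401076 -0.05475487  0.042     ]
 [ 0.51304836 -0.03781904  0.042     ]
 [ 0.54724995  0.07886514  0.042     ]] [0.56013609 0.01253589 0.042     ]
box yaw -105.19984923711164 0.12290682004986812 0.06327112840515162
```

apply_moves(
  plan=[
    [1, -0.6, -0.25, 0.117],
    [1, -0.6, -0.25, 0.117],
    [1, -0.6, -0.25, 0.117],
    [1, -0.6, -0.25, 0.117],
    [1, -0.6, -0.25, 0.117],
    [1, -0.6, -0.25, 0.117],
    [1, -0.6, -0.25, 0.117],
    [1, -0.6, -0.25, 0.117],
    [1, -0.6, -0.25, 0.117],
    [1, -0.6, -0.25, 0.117],
    [1, -0.6, -0.25, 0.117],
    [1, -0.6, -0.25, 0.117],
  ],
)

```text
t: 1.3
position: [0.4323, -0.3176, 0.2969]
ee_rot: [-180.0, 0.1, -1.3]
ft_force: [0.5, -0.0, 0.2]
finger_gap: 0.0867
grip_force: 0.0
```

```bash
cat >> h.py <<'E'
import json
def snap(n,f):
    o=readout.get_obs(); C=cam(n); im=eyes.grab_frame(n); cv2.imwrite(f'pics/{f}.png',im)
    np.savez(f'pics/{f}.npz',K=C[0],d=C[1],o=C[2],R=C[3]); return C,im
def load(f):
    z=np.load(f'pics/{f}.npz'); return (z['K'],z['d'],z['o'],z['R'])
def to(target,yaw,cur=None,cy=None):
    # shift in move units from the pose now (commanded ~ measured) to target TCP, tool down
    o=readout.get_obs(); p=o['position']; y=o['ee_rot'][2]
    s=Ro.from_euler('xyz',o['ee_rot'],degrees=True).as_matrix().T@(np.array(target)-p)
    t=-((yaw-y+180)%360-180)
    print('pos',p.round(4),'rpy',o['ee_rot'].round(2),'t',o['t'],'shift',(s/.3).round(4),'turn',round(t/180,4))
E
python3 - <<'E'
from h import *
o=readout.get_obs();print(o['position'],o['ee_rot'])
C,im=snap('wrist','w1')
cv2.imwrite('pics/w1b.png',cv2.convertScaleAbs(im,alpha=1.5,beta=10))
E
```

```text
[ 0.43234011 -0.31760505  0.29688759] [-1.79966597e+02  5.50406688e-02 -1.32307509e+00]
```

View pics/w1b.png

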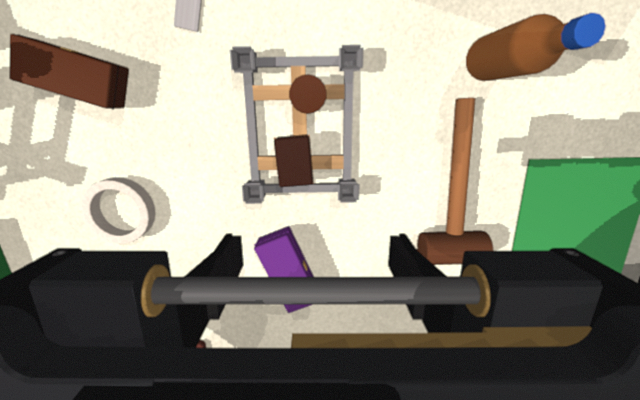

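The wrist view shows the frame's sockets at about (243,58), (350,56), (348,190) and (253,191). The case at (294,160) and the tin at (307,93) are on its deck.

```bash
python3 - <<'E'
from h import *
C=load('w1');im=cv2.imread('pics/w1.png')
h=cv2.cvtColor(im,cv2.COLOR_BGR2HSV)
for u,v in[(243,58),(350,56),(348,190),(253,191),(300,62),(200,30)]:print(im[v,u],h[v,u],end=' ')
m=((h[...,2]<130)&(h[...,0]>90)&(h[...,0]<140)).astype('u1')*255
e=cv2.morphologyEx(cv2.morphologyEx(m,cv2.MORPH_CLOSE,np.ones((5,5))),cv2.MORPH_OPEN,np.ones((13,13)))
n,l,st,ce=cv2.connectedComponentsWithStats(e[:225])
pts=[]
for i in range(1,n):
    if st[i,4]<1500 and 220<ce[i,0]<380: print(st[i],ce[i].round(1)); pts.append(ce[i])
big=cv2.resize(np.hstack([im[35:215,220:375],cv2.cvtColor(e[35:215,220:375],8)]),None,fx=2.5,fy=2.5,interpolation=2)
cv2.imwrite('pics/w1c.png',cv2.convertScaleAbs(big,alpha=1.5))
P=onz(C,pts,.034);print(P)
E
```

```text
[58 58 60] [ 0  9 60] [59 59 61] [ 0  8 61] [64 64 67] [ 0 11 67] [64 63 65] [165   8  65] [95 95 97] [ 0  5 97] [107 121 125] [ 23  37 125] Traceback (most recent call last):
  File "<stdin>", line 13, in <module>
  File "h.py", line 14, in onz
    o,v=ray(C,uv); return o+v*((np.atleast_1d(z)-o[2])/v[:,2])[:,None]
        ~~~^^^^^^
  File "h.py", line 10, in ray
    K,d,o,R=C; p=cv2.undistortPoints(np.array(uv,float).reshape(-1,1,2),K,d).reshape(-1,2)
                 ~~~~~~~~~~~~~~~~~~~^^^^^^^^^^^^^^^^^^^^^^^^^^^^^^^^^^^^^^^^
cv2.error: OpenCV(4.12.0) /io/opencv/modules/calib3d/src/undistort.dispatch.cpp:347: error: (-215:Assertion failed) CV_IS_MAT(_src) && CV_IS_MAT(_dst) && (_src->rows == 1 || _src->cols == 1) && (_dst->rows == 1 || _dst->cols == 1) && _src->cols + _src->rows - 1 == _dst->rows + _dst->cols - 1 && (CV_MAT_TYPE(_src->type) == CV_32FC2 || CV_MAT_TYPE(_src->type) == CV_64FC2) && (CV_MAT_TYPE(_dst->type) == CV_32FC2 || CV_MAT_TYPE(_dst->type) == CV_64FC2) in function 'cvUndistortPointsInternal'
```

View pics/w1c.png

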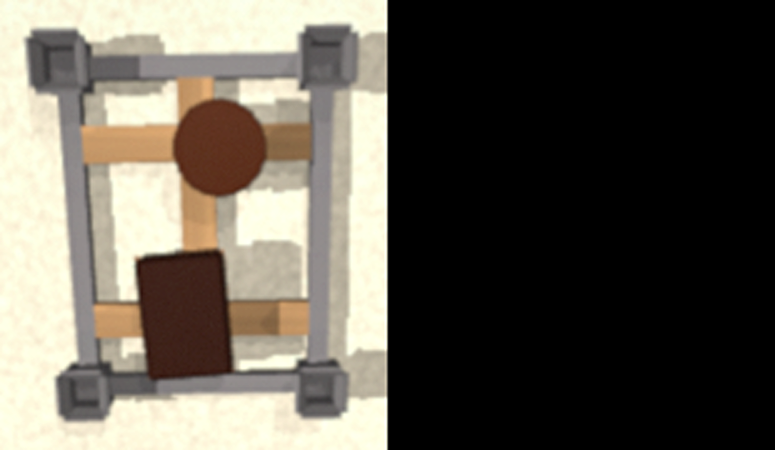

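```bash
python3 - <<'E'
from h import *
C=load('w1')
p=np.array([[27,30],[357,26],[347,416],[58,419]])/2.5+[220,35]
P=onz(C,p,.036);print(P,P.mean(0))
d=(P[0]+P[1]-P[2]-P[3])/2;e=(P[0]+P[3]-P[1]-P[2])/2
print(np.linalg.norm(d),np.linalg.norm(e),np.degrees(np.arctan2(d[1],d[0])),np.degrees(np.arctan2(-e[0],e[1])))
T=np.array([np.r_[.495,.282,.42]])
to([.40,.265,.40],10)
E
```

```text
[[ 0.58908508 -0.21380715  0.036     ]
 [ 0.58683361 -0.38155569  0.036     ]
 [ 0.37904949 -0.38029201  0.036     ]
 [ 0.38119728 -0.21023965  0.036     ]] [ 0.48404137 -0.29647362  0.036     ]
0.2078499982514735 0.16891477592005047 -0.6658940447076366 -0.7461342717501798
pos [ 0.4325 -0.3175  0.297 ] rpy [-1.7997e+02  4.0000e-02 -1.3100e+00] t 1.35 shift [-0.1529 -1.9389 -0.3423] turn -0.0628
```

apply_moves(
  plan=[
    [-0.08, -1, -0.3, 0],
    [-0.08, -1, -0.3, 0],
    [-0.08, -1, -0.3, 0],
    [-0.08, -1, -0.3, 0],
    [-0.08, -1, -0.3, 0],
    [-0.08, -1, -0.3, 0],
    [-0.08, -1, -0.3, 0],
  ],
)

```text
t: 2.05
position: [0.4155, -0.0132, 0.3898]
ee_rot: [-180.0, -0.2, -1.0]
ft_force: [-0.0, -0.8, -0.0]
finger_gap: 0.087
grip_force: 0.0
```

apply_moves(
  plan=[
    [-0.08, -0.94, 0, -0.063],
    [-0.08, -0.94, 0, -0.063],
    [-0.08, -0.94, 0, -0.063],
    [-0.08, -0.94, 0, -0.063],
    [-0.08, -0.94, 0, -0.063],
    [-0.08, -0.94, 0, -0.063],
    [-0.08, -0.94, 0, -0.063],
    [-0.08, -0.94, 0, -0.063],
  ],
)

```text
t: 2.85
position: [0.3975, 0.2662, 0.3871]
ee_rot: [180.0, 0.1, 10.2]
ft_force: [1.5, -0.8, -0.1]
finger_gap: 0.087
grip_force: 0.0
```

```bash
python3 - <<'E'
from h import *
C,im=snap('wrist','w2')
to([.495,.282,.122],10)
cv2.imwrite('pics/w2b.png',cv2.convertScaleAbs(im,alpha=1.5,beta=10))
E
```

```text
pos [0.3977 0.2656 0.3873] rpy [1.7996e+02 3.0000e-02 1.0120e+01] t 2.9 shift [0.3293 0.0024 0.8842] turn 0.0007
```

View pics/w2b.png

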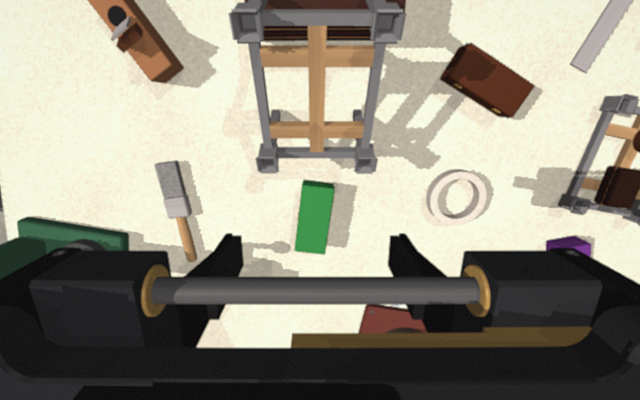

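The slat runs from (315,140) to (319,38), nearly vertical in the picture and midway between the fingers. The low bar is at about row 153 and the box at (490,80).

```bash
python3 - <<'E'
from h import *
C=load('w2');im=cv2.imread('pics/w2.png')
h=cv2.cvtColor(im,cv2.COLOR_BGR2HSV)
m=((h[...,0]>8)&(h[...,0]<20)&(h[...,1]>90)&(h[...,2]>60))
for v in (75,85,95,105,112):
    u=np.nonzero(m[v,270:365])[0]+270;print(v,u.min(),u.max(),(u.min()+u.max())/2)
c=np.array([.495,.282,.141]);y=np.radians(10)
ex=np.array([np.cos(y)*.866,np.sin(y)*.866,.5]);ez=np.array([-.5*np.cos(y),-.5*np.sin(y),.866]);ey=np.cross(ez,ex)
pts=[c+ex*s+ez*.006 for s in(-.07,-.03,0,.03,.07)]+[c+ez*.03+ex*a*.106+ey*b*.086 for a,b in((-1,1),(-1,-1),(1,1),(1,-1))]
print(proj(C,pts).round(1))
E
```

```text
75 309 324 316.5
85 310 324 317.0
95 310 323 316.5
105 310 323 316.5
112 310 323 316.5
[[316.  140.3]
 [316.1 115.7]
 [316.3  94.8]
 [316.4  71.3]
 [316.6  35.3]
 [257.2 170.2]
 [374.5 170.5]
 [226.8   3.9]
 [406.9   4.6]]
```

apply_moves(
  plan=[
    [0.33, 0, 0],
    [0.33, 0, 0],
    [0.33, 0, 0],
  ],
)

```text
$.plan[0]: bad value
```

apply_moves(
  plan=[
    [0.33, 0, 0, 0],
    [0.33, 0, 0, 0],
    [0.33, 0, 0, 0],
    [0.33, 0, 0.15, 0],
    [0.33, 0, 0.3, 0],
    [0.33, 0, 0.45, 0],
    [0.33, 0, 0.58, 0],
    [0.33, 0, 0.68, 0],
    [0.33, 0, 0.76, 0],
    [0.33, 0, 0.82, 0],
    [0.33, 0, 0.86, 0],
    [0.33, 0, 0.885, 0],
    [0.33, 0, 0.885, 0],
    [0.33, 0, 0.885, 0],
  ],
)

```text
t: 4.3
position: [0.4956, 0.2837, 0.1231]
ee_rot: [-180.0, -0.1, 10.1]
ft_force: [0.5, -0.3, -0.2]
finger_gap: 0.0871
grip_force: 0.0
```

```bash
python3 - <<'E'
from h import *
to([.495,.282,.122],10); C,im=snap('wrist','w3')
cv2.imwrite('pics/w3b.png',cv2.convertScaleAbs(im,alpha=1.5,beta=10))
E
```

```text
pos [0.4956 0.2837 0.1231] rpy [-1.7998e+02 -8.0000e-02  1.0120e+01] t 4.3 shift [-0.0031  0.0052  0.0036] turn 0.0007
```

View pics/w3b.png

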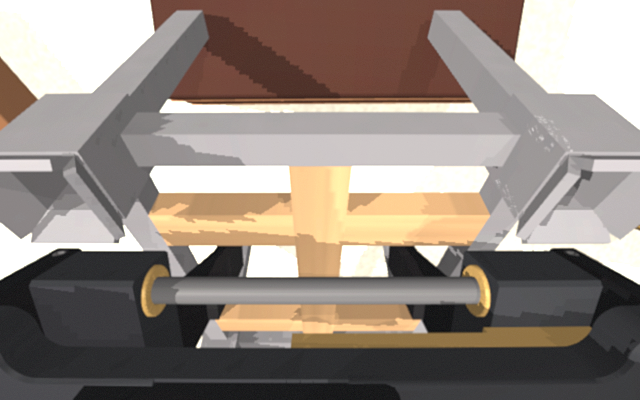

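The fingers straddle the middle slat, which is at column 318, and nothing touches. I'll close the grip.

apply_moves(
  grip=1,
  plan=[
    [0, 0, 0, 0],
    [0, 0, 0, 0],
    [0, 0, 0, 0],
    [0, 0, 0, 0],
    [0, 0, 0, 0],
    [0, 0, 0, 0],
    [0, 0, 0, 0],
    [0, 0, 0, 0],
    [0, 0, 0, 0],
    [0, 0, 0, 0],
  ],
)

```text
t: 5.35
position: [0.495, 0.2836, 0.122]
ee_rot: [180.0, -0.0, 10.1]
ft_force: [0.2, -1.9, 0.6]
finger_gap: 0.0194
grip_force: 30.0
```

apply_moves(
  plan=[
    [0, 0, -0.02, 0],
    [0, 0, -0.05, 0],
    [0, 0, -0.1, 0],
    [0, 0, -0.15, 0],
    [0, 0, -0.2, 0],
    [0, 0, -0.25, 0],
    [0, 0, -0.3, 0],
    [0, 0, -0.35, 0],
    [0, 0, -0.4, 0],
    [0, 0, -0.45, 0],
    [0, 0, -0.5, 0],
    [0, 0, -0.53, 0],
    [0, 0, -0.53, 0],
    [0, 0, -0.53, 0],
  ],
)

```text
t: 6.75
position: [0.4948, 0.2837, 0.2807]
ee_rot: [180.0, 0.0, 10.1]
ft_force: [0.5, -0.4, -5.2]
finger_gap: 0.0196
grip_force: 30.0
```

```bash
python3 - <<'E'
from h import *
o=readout.get_obs();print(o['ft_force'],o['torque'],o['finger_gap'])
C,im=snap('wrist','w4');S,s=snap('scene','s4');snap('top','t4')
a=cv2.resize(s[40:240,250:490],(600,500),interpolation=3);b=cv2.resize(im,(800,500))[:,100:700]
cv2.imwrite('pics/m4.png',cv2.resize(cv2.convertScaleAbs(np.hstack([a,b]),alpha=1.5,beta=10),(800,333),interpolation=3))
E
```

```text
[ 0.46819325 -0.36032209 -5.17585001] [-0.009813    0.09237714  0.02467084] 0.019605282735979414
```

View pics/m4.png

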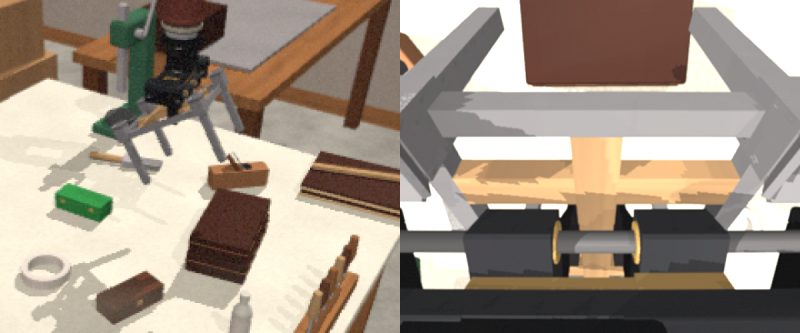

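The tier is held but keeps its 30° lean. The stack is left clear. I'll set the low feet on the free bench nearer the robot and swing it level about them along an arc.

apply_moves(
  plan=[
    [-0.1, 0, 0, 0],
    [-0.233, 0, 0.05, 0],
    [-0.233, 0, 0.18, 0],
    [-0.233, 0, 0.3, 0],
    [-0.233, 0, 0.4, 0],
    [-0.233, 0, 0.47, 0],
    [-0.233, 0, 0.51, 0],
    [-0.233, 0, 0.525, 0],
    [-0.233, 0, 0.53, 0],
    [-0.233, 0, 0.535, 0],
    [-0.233, 0, 0.535, 0],
  ],
)

```text
t: 8.0
position: [0.4272, 0.2719, 0.1219]
ee_rot: [-180.0, -0.1, 10.2]
ft_force: [1.2, -0.4, -2.2]
finger_gap: 0.0193
grip_force: 30.0
```

apply_moves(
  plan=[
    [0, 0, 0.01, 0],
    [0.02, 0, 0.014, 0],
    [0.041, 0, 0.018, 0],
    [0.061, 0, 0.024, 0],
    [0.081, 0, 0.03, 0],
    [0.081, 0, 0.03, 0],
  ],
)

```text
t: 8.6
position: [0.4527, 0.2764, 0.1132]
ee_rot: [-180.0, -0.3, 10.1]
ft_force: [3.9, -0.5, 7.8]
finger_gap: 0.0193
grip_force: 30.0
```

```bash
python3 - <<'E'
from h import *
o=readout.get_obs();print(o['position'],o['ft_force'],o['torque'])
C,im=snap('wrist','w5');p=cv2.imread('pics/w4.png')
# far tier bar (grey, column 318): rows of slat/bar edge, before and after
for a in(p,im):
    c=cv2.cvtColor(a,cv2.COLOR_BGR2HSV)[:,318].astype(int);s=(c[:,1]>60)&(c[:,0]<25)
    print([(i,bool(s[i])) for i in range(1,300) if s[i]!=s[i-1]])
E
```

```text
[0.45274122 0.27643299 0.11324069] [ 3.92316236 -0.47692643  7.80848628] [-0.09639066 -0.40420401 -0.04473975]
[(104, False), (165, True), (278, False)]
[(47, False), (134, True), (278, False)]
```

apply_moves(
  plan=[
    [0.02, 0, 0.007, 0],
    [0.039, 0, 0.015, 0],
    [0.058, 0, 0.024, 0],
    [0.077, 0, 0.034, 0],
    [0.095, 0, 0.045, 0],
    [0.112, 0, 0.055, 0],
    [0.13, 0, 0.068, 0],
    [0.146, 0, 0.08, 0],
    [0.146, 0, 0.08, 0],
  ],
)

```text
t: 9.55
position: [0.4894, 0.2826, 0.0865]
ee_rot: [179.9, 0.6, 10.2]
ft_force: [-16.9, -4.2, 12.4]
finger_gap: 0.0188
grip_force: 30.0
```

```bash
python3 - <<'E'
from h import *
o=readout.get_obs();print(o['position'],o['ft_force'],o['torque'])
C,im=snap('wrist','w6')
c=cv2.cvtColor(im,cv2.COLOR_BGR2HSV)[:,318].astype(int);s=(c[:,1]>60)&(c[:,0]<25)
print([(i,bool(s[i])) for i in range(1,300) if s[i]!=s[i-1]])
c=Ro.from_euler('xyz',o['ee_rot'],degrees=True).as_matrix();g=o['position']-c[:,2]*.0187
for t in(0,5,10,20,30):
    R=Ro.from_euler('zy',[o['ee_rot'][2],-t],degrees=True).as_matrix()
    print(t,proj(C,[g+R@[x,0,z] for x,z in((.077,.006),(.05,.006))]).round(1).tolist(), proj(C,[g+R@[.074,s*.054,.03] for s in(1,-1)]).round(0).tolist())
E
```

```text
[0.48944509 0.28264453 0.08648307] [-16.87555546  -4.20541179  12.44225571] [-0.61815869  2.64743416  0.03593837]
[(86, False), (116, True), (278, False)]
0 [[315.0, 119.1], [315.0, 179.2]] [[167.0, 131.0], [463.0, 131.0]]
5 [[314.6, 121.9], [314.7, 183.0]] [[159.0, 141.0], [470.0, 141.0]]
10 [[314.0, 126.4], [314.3, 187.8]] [[152.0, 153.0], [476.0, 155.0]]
20 [[311.8, 141.3], [312.9, 200.3]] [[136.0, 182.0], [488.0, 191.0]]
30 [[308.1, 165.1], [310.8, 216.8]] [[122.0, 218.0], [496.0, 239.0]]
```

apply_moves(
  grip=0.6,
  plan=[
    [0, 0, 0, 0],
    [0, 0, 0, 0],
    [0, 0, 0, 0],
    [0, 0, -0.014, 0],
    [0, 0, -0.028, 0],
    [0, 0, -0.028, 0],
  ],
)

```text
t: 10.2
position: [0.4941, 0.2837, 0.097]
ee_rot: [-180.0, -0.1, 10.1]
ft_force: [0.2, 0.1, 0.0]
finger_gap: 0.0352
grip_force: 0.0
```

```bash
python3 - <<'E'
from h import *
o=readout.get_obs();print(o['position'],o['ee_rot'],o['ft_force'],o['torque'])
C,im=snap('wrist','w7')
h=cv2.cvtColor(im,cv2.COLOR_BGR2HSV)
s=((h[...,1]>60)&(h[...,0]<25))
for u in(318,):
    c=s[:,u];print([(i,bool(c[i])) for i in range(1,300) if c[i]!=c[i-1]])
for v in(125,140): u=np.nonzero(s[v,250:380])[0]+250;print(v,u.min(),u.max())
# far bar lower edge across columns -> yaw of tier relative to tool
for u in (302,334): c=s[:,u];print(u,[i for i in range(1,300) if c[i]!=c[i-1]])
print(proj(C,[[*(o['position'][:2]+x*np.array([np.cos(np.radians(o['ee_rot'][2])),np.sin(np.radians(o['ee_rot'][2]))])),.118] for x in(.070,.077,.084)]))
cv2.imwrite('pics/w7b.png',cv2.convertScaleAbs(im,alpha=1.2))
E
```

```text
[0.49405288 0.28372032 0.09703495] [-1.79979204e+02 -1.14802824e-01  1.01415177e+01] [0.22384825 0.12725153 0.01503124] [ 0.00864723 -0.01844357 -0.00416016]
[(97, False), (126, True), (278, False)]
125 329 335
140 293 336
302 [97, 126, 278]
334 [97, 125, 278]
[[314.98451491 134.195483  ]
 [314.97226445 118.39646182]
 [314.95967035 102.13020974]]
```

```bash
python3 - <<'E'
from h import *
C=load('w1');c=lambda a:np.array(a)/2.5+[220,35]
f=lambda p:(p-[.484,-.2965,0])@Ro.from_euler('z',-.7,degrees=True).as_matrix()
print('frame: bar inner, slat far edges, near slat edges, near bar inner\n',f(onz(C,c([[197,78],[130,126],[130,162],[115,303],[115,335],[120,372]]),.012)).round(4))
C=load('w7');im=cv2.imread('pics/w7.png');h=cv2.cvtColor(im,cv2.COLOR_BGR2HSV)
s=((h[...,1]>60)&(h[...,0]<25)&(h[...,0]>5))
for u in(220,240,270,360,390):
    k=s[:,u];e=[i for i in range(60,270) if k[i]!=k[i-1]];print(u,e)
    P=onz(C,[[u,i] for i in e],.118) if e else []
    if len(P): print(((P-[.4941,.2837,0])@Ro.from_euler('z',10.14,degrees=True).as_matrix()).round(4)[:,:2].tolist())
E
```

```text
frame: bar inner, slat far edges, near slat edges, near bar inner
 [[ 0.0831 -0.0007  0.012 ]
 [ 0.0589  0.0372  0.012 ]
 [ 0.0399  0.0382  0.012 ]
 [-0.0396  0.0513  0.012 ]
 [-0.0589  0.0524  0.012 ]
 [-0.0818  0.0508  0.012 ]]
220 [99, 173, 217]
[[0.0854, 0.0422], [0.0519, 0.0452], [0.0296, 0.0473]]
240 [93, 94, 98, 173, 217, 266]
[[0.0879, 0.0331], [0.0874, 0.0331], [0.0858, 0.0332], [0.0519, 0.0357], [0.0296, 0.0374], [0.0022, 0.0394]]
270 [92, 93, 98, 173, 217]
[[0.0882, 0.0198], [0.0878, 0.0199], [0.0857, 0.0199], [0.0519, 0.0214], [0.0296, 0.0224]]
360 [62, 63, 92, 93, 97, 172, 216]
[[0.1004, -0.0193], [0.1, -0.0193], [0.0882, -0.0198], [0.0878, -0.0198], [0.0861, -0.0199], [0.0523, -0.0213], [0.0301, -0.0223]]
390 [97, 172, 216, 265]
[[0.0861, -0.0332], [0.0523, -0.0356], [0.0301, -0.0372], [0.0028, -0.0392]]
```

apply_moves(
  grip=1,
  plan=[
    [-0.023, 0, 0.009, 0],
    [-0.023, 0, 0.009, 0],
    [-0.023, 0, 0.009, 0],
    [-0.023, 0, 0.009, 0],
    [-0.023, 0, 0.009, 0],
    [-0.023, 0, 0.009, 0],
    [-0.023, 0, 0.009, 0],
  ],
)

```text
t: 10.95
position: [0.4856, 0.2821, 0.0928]
ee_rot: [180.0, 0.1, 10.2]
ft_force: [-3.3, -1.5, 0.1]
finger_gap: 0.0196
grip_force: 30.0
```

apply_moves(
  plan=[
    [0, 0, -0.02, 0],
    [0, 0, -0.06, 0],
    [0, 0, -0.12, 0],
    [0, 0, -0.2, 0],
    [0, 0, -0.3, 0],
    [0, 0, -0.4, 0],
    [0, 0, -0.45, 0],
    [0, 0, -0.45, 0],
    [0, 0, -0.45, 0],
  ],
)

```text
t: 11.85
position: [0.4861, 0.2821, 0.2275]
ee_rot: [180.0, 0.0, 10.1]
ft_force: [-0.1, -0.5, -5.1]
finger_gap: 0.0195
grip_force: 30.0
```

```bash
python3 - <<'E'
from h import *
o=readout.get_obs();print(o['ft_force'],o['torque'],o['finger_gap'])
to([.484,-.2965,.235],-.7)
C,im=snap('wrist','w8');h=cv2.cvtColor(im,cv2.COLOR_BGR2HSV)
s=((h[...,1]>60)&(h[...,0]<25)&(h[...,0]>5))
g=o['position'][2]+.0187
for u in(240,270,360,390):
    k=s[:,u];e=[i for i in range(60,270) if k[i]!=k[i-1]]
    P=onz(C,[[u,i] for i in e],g+.006)
    print(e,((P-[*o['position'][:2],0])@Ro.from_euler('z',o['ee_rot'][2],degrees=True).as_matrix()).round(4)[:,:2].tolist())
E
```

```text
[-0.13118872 -0.46825497 -5.09640309] [ 0.03918287 -0.00638953 -0.0552169 ] 0.019518792042304597
pos [0.4861 0.2821 0.2275] rpy [1.7999e+02 3.0000e-02 1.0150e+01] t 11.85 shift [-0.3467  1.8972 -0.0245] turn 0.0603
[76, 158, 203] [[0.0946, 0.0316], [0.0598, 0.0342], [0.0382, 0.0358]]
[76, 158, 203, 264] [[0.0946, 0.0189], [0.0598, 0.0205], [0.0382, 0.0214], [0.0056, 0.0229]]
[75, 157, 203, 265] [[0.0949, -0.019], [0.0602, -0.0205], [0.0382, -0.0214], [0.005, -0.0229]]
[76, 157, 203] [[0.0946, -0.0317], [0.0602, -0.0342], [0.0382, -0.0358]]
```

apply_moves(
  plan=[
    [-0.02, 0.05, 0, 0],
    [-0.06, 0.15, 0, 0],
    [-0.1, 0.3, 0, 0],
    [-0.15, 0.45, 0, 0],
    [-0.17, 0.6, 0, 0],
    [-0.17, 0.75, 0, 0],
    [-0.17, 0.88, 0, 0],
    [-0.17, 0.95, 0, 0],
    [-0.17, 0.95, 0, 0],
    [-0.17, 0.95, 0, 0],
  ],
)

```text
t: 12.9
position: [0.4852, -0.0079, 0.2269]
ee_rot: [-179.9, 0.1, 10.0]
ft_force: [-1.0, -0.1, -4.1]
finger_gap: 0.0196
grip_force: 30.0
```

apply_moves(
  plan=[
    [-0.01, 0.05, 0, 0.005],
    [-0.06, 0.15, 0, 0.02],
    [-0.1, 0.3, 0, 0.04],
    [-0.15, 0.45, 0, 0.06],
    [-0.177, 0.6, 0, 0.06],
    [-0.177, 0.75, 0, 0.06],
    [-0.177, 0.88, 0, 0.06],
    [-0.177, 0.947, 0, 0.06],
    [-0.177, 0.947, 0, 0.06],
    [-0.177, 0.947, 0, 0.06],
  ],
)

```text
t: 13.9
position: [0.4839, -0.2951, 0.2272]
ee_rot: [-179.9, 0.1, -0.6]
ft_force: [0.2, 1.0, -4.9]
finger_gap: 0.0194
grip_force: 30.0
```

```bash
python3 - <<'E'
from h import *
to([.483,-.2965,.105],-.7); print(readout.get_obs()['ft_force'])
C,im=snap('wrist','w9');S,s=snap('scene','s9')
a=cv2.resize(s[150:350,160:400],(600,500),interpolation=3);b=cv2.resize(im,(800,500))[:,100:700]
cv2.imwrite('pics/m9.png',cv2.resize(cv2.convertScaleAbs(np.hstack([a,b]),alpha=1.5,beta=10),(800,333),interpolation=3))
E
```

```text
pos [ 0.4839 -0.2951  0.2272] rpy [-1.7989e+02  9.0000e-02 -6.2000e-01] t 13.9 shift [-0.0024  0.0055  0.4072] turn 0.0004
[ 0.17685137  0.9720089  -4.89218917]
```

apply_moves(
  plan=[
    [-0.002, 0.004, 0.1, 0],
    [-0.002, 0.004, 0.2, 0],
    [-0.002, 0.004, 0.27, 0],
    [-0.002, 0.004, 0.31, 0],
    [-0.002, 0.004, 0.335, 0],
    [-0.002, 0.004, 0.35, 0],
    [-0.002, 0.004, 0.36, 0],
    [-0.002, 0.004, 0.36, 0],
  ],
)

```text
t: 14.8
position: [0.4839, -0.2977, 0.1208]
ee_rot: [180.0, -0.0, -0.6]
ft_force: [-0.8, 0.5, -4.5]
finger_gap: 0.0194
grip_force: 30.0
```

apply_moves(
  plan=[
    [0, 0, 0.007, 0],
    [0, 0, 0.014, 0],
    [0, 0, 0.02, 0],
    [0, 0, 0.02, 0],
  ],
)

```text
t: 15.2
position: [0.4835, -0.2973, 0.114]
ee_rot: [-180.0, 0.0, -0.7]
ft_force: [0.5, 1.2, -3.5]
finger_gap: 0.0196
grip_force: 30.0
```

apply_moves(
  plan=[
    [0, 0, 0.007, 0],
    [0, 0, 0.014, 0],
    [0, 0, 0.021, 0],
    [0, 0, 0.028, 0],
    [0, 0, 0.032, 0],
    [0, 0, 0.032, 0],
    [0, 0, 0.032, 0],
  ],
)

```text
t: 15.9
position: [0.484, -0.2972, 0.1049]
ee_rot: [-180.0, -0.0, -0.6]
ft_force: [2.6, 3.5, -1.2]
finger_gap: 0.0199
grip_force: 30.0
```

apply_moves(
  plan=[
    [0, 0, 0.004, 0],
    [0, 0, 0.008, 0],
    [0, 0, 0.008, 0],
  ],
)

```text
t: 16.2
position: [0.4841, -0.297, 0.1047]
ee_rot: [-180.0, -0.0, -0.6]
ft_force: [-3.2, 10.0, 12.5]
finger_gap: 0.0195
grip_force: 30.0
```

apply_moves(
  grip=0.5,
  plan=[
    [0, 0, 0, 0],
    [0, 0, 0, 0],
    [0, 0, 0, 0],
    [0, 0, 0, 0],
    [0, 0, 0, 0],
    [0, 0, -0.03, 0],
    [0, 0, -0.1, 0],
    [0, 0, -0.2, 0],
    [0, 0, -0.35, 0],
    [0, 0, -0.5, 0],
    [0, 0, -0.65, 0],
    [0, 0, -0.65, 0],
    [0, 0, -0.65, 0],
  ],
)

```text
t: 17.5
position: [0.4842, -0.2981, 0.2996]
ee_rot: [179.8, -0.2, -0.6]
ft_force: [0.1, 0.3, -1.0]
finger_gap: 0.0433
grip_force: 0.0
```

```bash
python3 - <<'E'
from h import *
o=readout.get_obs();print(o['position'],o['ee_rot'])
C,im=snap('wrist','w10');S,s=snap('scene','s10')
h=cv2.cvtColor(im,cv2.COLOR_BGR2HSV)
a=cv2.resize(s[150:330,180:396],(600,500),interpolation=3);b=cv2.resize(im[:,60:540],(600,500))
cv2.imwrite('pics/m10.png',cv2.resize(cv2.convertScaleAbs(np.hstack([a,b]),alpha=1.5,beta=10),(800,333),interpolation=3))
k=((h[...,1]>60)&(h[...,0]<25)&(h[...,0]>5))
for u in(270,285,345,360):
    e=[i for i in range(1,240) if k[i,u]!=k[i-1,u]]
    P=onz(C,[[u,i] for i in e],.130) if e else []
    print(u,e,((P-[.484,-.2965,0])@Ro.from_euler('z',-.7,degrees=True).as_matrix()).round(4)[:,:2].tolist() if e else '')
E
```

```text
[ 0.48422449 -0.29805629  0.29958131] [179.84840964  -0.18167556  -0.64819862]
270 [123, 150, 214, 235] [[0.0659, 0.0462], [0.0372, 0.0474], [-0.0372, 0.0507], [-0.0637, 0.0518]]
285 [5, 9, 123, 149, 189, 203, 215, 234] [[0.1765, 0.0271], [0.1731, 0.0272], [0.0659, 0.0302], [0.0382, 0.031], [-0.007, 0.0323], [-0.0237, 0.0328], [-0.0384, 0.0332], [-0.0625, 0.0339]]
345 [9, 12, 123, 149, 188, 202, 214, 233] [[0.1732, -0.0308], [0.1706, -0.0309], [0.0659, -0.0338], [0.0382, -0.0346], [-0.0059, -0.0359], [-0.0225, -0.0364], [-0.0372, -0.0368], [-0.0612, -0.0375]]
360 [129, 149, 214, 234] [[0.0596, -0.0501], [0.0382, -0.051], [-0.0372, -0.0543], [-0.0626, -0.0554]]
```

View pics/m10.png

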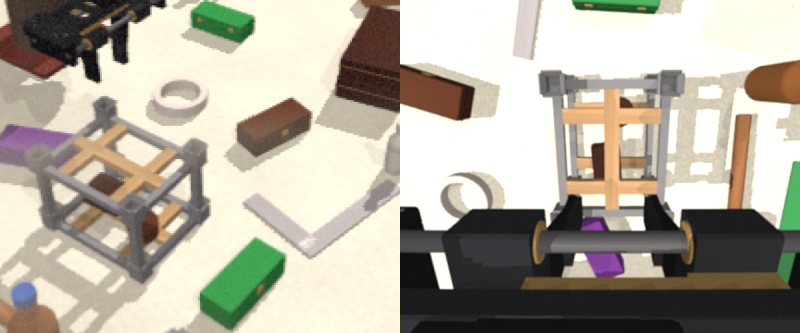

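The tier stands level on the frame with its four posts in the sockets, and the case and tin are visible underneath. Next is the box.

apply_moves(
  grip=0,
  plan=[
    [0.2, -1, 0.05, -0.42],
    [0.2, -1, 0.05, -0.42],
    [0.2, -1, 0.05, -0.42],
    [0.2, -1, 0.05, -0.42],
    [0.2, -1, 0.05, -0.42],
    [0.2, -1, 0.05, -0.42],
    [0.2, -1, 0.05, -0.42],
    [0.2, -1, 0.05, -0.42],
    [0.2, -1, 0.05, -0.42],
    [0.2, -1, 0.05, -0.42],
    [0.2, -1, 0.05, -0.42],
    [0.2, -1, 0.05, -0.42],
  ],
)

```text
t: 18.8
position: [0.5466, 0.0017, 0.2814]
ee_rot: [-179.9, 0.0, 74.8]
ft_force: [0.4, -0.1, 0.1]
finger_gap: 0.087
grip_force: 0.0
```

```bash
python3 - <<'E'
from h import *
o=readout.get_obs();print(o['position'],o['ee_rot'])
C,im=snap('wrist','w11')
h=cv2.cvtColor(im,cv2.COLOR_BGR2HSV)
p=proj(C,[[.56,.0125,.042]])[0];print(p,im[int(p[1]),int(p[0])],h[int(p[1]),int(p[0])])
m=((h[...,2]<110)&(h[...,1]>80)&((h[...,0]<15)|(h[...,0]>170))).astype('u1')*255
m=cv2.morphologyEx(m,cv2.MORPH_OPEN,np.ones((3,3)));m[240:]=0
cs=cv2.findContours(m,cv2.RETR_EXTERNAL,cv2.CHAIN_APPROX_NONE)[0]
for c in cs:
    if cv2.contourArea(c)>400:
        r=cv2.minAreaRect(c);b=cv2.boxPoints(r);q=cv2.approxPolyDP(c,4,True).reshape(-1,2)
        print(cv2.contourArea(c),r,q.tolist());P=onz(C,q,.042);print(P.round(4)[:,:2].tolist())
E
```

```text
[0.54659985 0.00165882 0.28143038] [-1.79918858e+02  1.01268758e-02  7.47909763e+01]
[322.64838868 159.06819306] [16 26 53] [  8 178  53]
1875.0 ((16.381250381469727, 215.7608184814453), (74.85842895507812, 39.14492416381836), 60.01836013793945) [[0, 182], [2, 230], [7, 227], [20, 239], [51, 239], [19, 182]]
[[0.1193, 0.1002], [0.0811, 0.0357], [0.0911, 0.0379], [0.0995, 0.016], [0.1448, 0.0038], [0.1455, 0.093]]
3826.0 ((328.0190124511719, 155.62918090820312), (42.86674499511719, 95.4898910522461), 2.935673475265503) [[310, 107], [305, 201], [341, 204], [351, 110]]
[[0.5615, 0.0811], [0.5212, -0.0379], [0.5686, -0.0553], [0.611, 0.0639]]
5380.0 ((622.0840454101562, 126.00117492675781), (27.221622467041016, 226.39830017089844), 0.803159236907959) [[637, 13], [610, 17], [607, 239], [629, 239]]
[[0.9655, 0.084], [0.9336, 0.0878], [0.9335, -0.2108], [0.9657, -0.2197]]
2335.0 ((570.5, 24.5), (49.0, 59.0), 90.0) [[541, 0], [543, 49], [600, 34], [599, 16], [578, 20], [599, 11], [600, 0]]
[[0.854, 0.1266], [0.8532, 0.0727], [0.9217, 0.072], [0.9207, 0.0922], [0.8959, 0.0942], [0.9207, 0.0976], [0.922, 0.1091]]
603.5 ((338.5, 11.0), (22.0, 51.0), 90.0) [[313, 0], [322, 22], [364, 1]]
[[0.5968, 0.195], [0.601, 0.1702], [0.6537, 0.1785]]
```

```bash
python3 - <<'E'
from h import *
C=load('w11');im=cv2.imread('pics/w11.png');h=cv2.cvtColor(im,cv2.COLOR_BGR2HSV)
for v in(120,155,190):print(v,[tuple(int(x) for x in im[v,u]) for u in range(296,364,3)])
print([tuple(int(x) for x in im[v,325]) for v in list(range(96,116,2))+list(range(194,216,2))])
for z in(.042,):
  print(proj(C,[[.56+a*.065*np.cos(t)-b*.029*np.sin(t),.0125+a*.065*np.sin(t)+b*.029*np.cos(t),z] for t in np.radians([75]) for a,b in((1,1),(1,-1),(-1,-1),(-1,1))]).round(0).tolist())
E
```

```text
120 [(126, 143, 147), (121, 137, 143), (123, 138, 144), (127, 143, 148), (53, 63, 73), (14, 26, 53), (17, 28, 55), (15, 26, 53), (18, 29, 55), (16, 28, 54), (16, 28, 54), (17, 29, 54), (16, 27, 54), (14, 26, 52), (16, 26, 54), (15, 27, 54), (18, 28, 55), (14, 26, 54), (11, 20, 48), (132, 145, 144), (136, 150, 149), (136, 149, 148), (135, 149, 148)]
155 [(130, 146, 149), (127, 142, 148), (126, 141, 147), (114, 128, 134), (10, 22, 49), (12, 24, 52), (14, 26, 52), (15, 27, 53), (16, 27, 53), (16, 27, 53), (16, 27, 54), (15, 26, 53), (15, 26, 53), (15, 25, 53), (15, 26, 53), (13, 26, 53), (14, 25, 52), (11, 21, 49), (83, 99, 105), (95, 106, 110), (95, 107, 110), (136, 151, 150), (132, 149, 149)]
190 [(120, 135, 141), (120, 135, 141), (121, 136, 143), (37, 45, 59), (12, 23, 51), (16, 26, 53), (14, 25, 52), (15, 26, 52), (14, 25, 51), (14, 24, 51), (13, 25, 53), (13, 25, 51), (13, 25, 52), (14, 25, 52), (15, 25, 52), (12, 24, 51), (13, 23, 48), (87, 98, 103), (88, 99, 104), (104, 118, 121), (133, 149, 149), (131, 146, 148), (129, 146, 148)]
[(134, 149, 148), (134, 149, 148), (132, 148, 148), (129, 145, 148), (130, 147, 149), (121, 136, 140), (34, 42, 57), (13, 25, 52), (13, 26, 53), (14, 27, 53), (14, 25, 51), (15, 27, 52), (14, 26, 52), (15, 27, 52), (11, 21, 49), (67, 76, 80), (90, 102, 106), (88, 100, 105), (94, 106, 111), (90, 101, 106), (92, 103, 108)]
[[300.0, 108.0], [346.0, 108.0], [343.0, 205.0], [302.0, 205.0]]
```

```bash
python3 - <<'E'
from h import *
to([.565,.0128,.012],71.5)
E
```

```text
pos [0.5467 0.0016 0.2817] rpy [-1.7995e+02  1.0000e-02  7.4820e+01] t 18.85 shift [0.0521 0.0498 0.899 ] turn 0.0184
```

apply_moves(
  plan=[
    [0.052, 0.05, 0.1, 0.018],
    [0.052, 0.05, 0.25, 0.018],
    [0.052, 0.05, 0.4, 0.018],
    [0.052, 0.05, 0.55, 0.018],
    [0.052, 0.05, 0.68, 0.018],
    [0.052, 0.05, 0.76, 0.018],
    [0.052, 0.05, 0.82, 0.018],
    [0.052, 0.05, 0.86, 0.018],
    [0.052, 0.05, 0.88, 0.018],
    [0.052, 0.05, 0.9, 0.018],
    [0.052, 0.05, 0.9, 0.018],
  ],
)

```text
t: 19.95
position: [0.5656, 0.0129, 0.0122]
ee_rot: [180.0, -0.0, 71.7]
ft_force: [-0.1, 0.5, 0.1]
finger_gap: 0.0868
grip_force: 0.0
```

apply_moves(
  grip=1,
  plan=[
    [0, 0, 0, 0],
    [0, 0, 0, 0],
    [0, 0, 0, 0],
    [0, 0, 0, 0],
    [0, 0, 0, 0],
    [0, 0, 0, 0],
    [0, 0, 0, 0],
    [0, 0, 0, 0],
  ],
)

```text
t: 20.75
position: [0.5658, 0.013, 0.0126]
ee_rot: [180.0, -0.0, 71.7]
ft_force: [-0.4, -0.3, 4.4]
finger_gap: 0.0577
grip_force: 30.0
```

apply_moves(
  plan=[
    [0, 0, -0.03, 0],
    [0, 0, -0.1, 0],
    [0, 0, -0.2, 0],
    [0, 0, -0.35, 0],
    [0, 0, -0.5, 0],
    [0, 0, -0.65, 0],
    [0, 0, -0.75, 0],
    [0, 0, -0.8, 0],
    [0, 0, -0.8, 0],
    [0, 0, -0.8, 0],
  ],
)

```text
t: 21.75
position: [0.5645, 0.0131, 0.2502]
ee_rot: [-179.8, 0.0, 71.7]
ft_force: [0.1, 0.6, -3.4]
finger_gap: 0.0577
grip_force: 30.0
```

```bash
python3 - <<'E'
from h import *
o=readout.get_obs();print(o['ft_force'],o['torque'],o['finger_gap'])
C,im=snap('wrist','w12');h=cv2.cvtColor(im,cv2.COLOR_BGR2HSV)
m=((h[...,2]<110)&(h[...,1]>110)&((h[...,0]<15)|(h[...,0]>170)))
zt=o['position'][2]-.012+.042
def loc(q): return ((onz(C,q,zt)-[*o['position'][:2],0])@Ro.from_euler('z',o['ee_rot'][2],degrees=True).as_matrix()).round(4)[:,:2].tolist()
for u in(270,290,315,340,360):
    r=np.nonzero(m[100:260,u])[0]+100
    if len(r): print(u,r.min(),r.max(),loc([[u,r.min()]]))
for v in(190,205,220):
    r=np.nonzero(m[v,200:440])[0]+200
    if len(r): print(v,r.min(),r.max(),loc([[r.min(),v],[r.max(),v]]))
to([.484,-.297,.262],-.7)
E
```

```text
[ 0.05599481  0.63198533 -3.36530733] [ 5.06562015e-05 -6.73787637e-02  1.11804377e-02] 0.057671650194200695
270 141 259 [[0.0676, 0.0189]]
290 141 259 [[0.0676, 0.0103]]
315 141 259 [[0.0676, -0.0005]]
340 141 259 [[0.0676, -0.0113]]
360 141 259 [[0.0676, -0.0199]]
190 255 376 [[0.0457, 0.0267], [0.0457, -0.028]]
205 256 375 [[0.0386, 0.0266], [0.0386, -0.028]]
220 257 374 [[0.0312, 0.0266], [0.0312, -0.028]]
pos [0.5641 0.0131 0.2494] rpy [-1.7975e+02  5.0000e-02  7.1710e+01] t 21.8 shift [-1.0654  0.0708 -0.0414] turn 0.4023
```

apply_moves(
  plan=[
    [-0.05, 0, 0, 0.02],
    [-0.15, 0.01, 0, 0.06],
    [-0.3, 0.02, 0, 0.1],
    [-0.45, 0.03, 0, 0.14],
    [-0.6, 0.04, 0, 0.18],
    [-0.75, 0.05, 0, 0.22],
    [-0.88, 0.06, 0, 0.26],
    [-0.96, 0.07, 0, 0.3],
    [-1, 0.07, 0, 0.34],
    [-1, 0.07, 0, 0.38],
    [-1, 0.07, 0, 0.402],
    [-1, 0.07, 0, 0.402],
    [-1, 0.07, 0, 0.402],
  ],
)

```text
t: 23.1
position: [0.4906, -0.2779, 0.2502]
ee_rot: [-179.9, 0.2, -0.5]
ft_force: [0.9, 0.0, -2.7]
finger_gap: 0.0578
grip_force: 30.0
```

```bash
python3 - <<'E'
from h import *
to([.4815,-.297,.142],-.7);print(readout.get_obs()['finger_gap'])
E
```

```text
pos [ 0.4906 -0.2779  0.2502] rpy [-1.7988e+02  1.6000e-01 -5.3000e-01] t 23.1 shift [-0.0286  0.0647  0.3605] turn 0.0009
0.05782535022949531
```

Move over the centre, then lower gently to just above contact.

apply_moves(
  plan=[
    [-0.029, 0.064, 0, 0.001],
    [-0.029, 0.064, 0, 0.001],
    [-0.029, 0.064, 0.08, 0.001],
    [-0.029, 0.064, 0.18, 0.001],
    [-0.029, 0.064, 0.26, 0.001],
    [-0.029, 0.064, 0.31, 0.001],
    [-0.029, 0.064, 0.335, 0.001],
    [-0.029, 0.064, 0.345, 0.001],
    [-0.029, 0.064, 0.35, 0.001],
    [-0.029, 0.064, 0.35, 0.001],
  ],
)

```text
t: 24.1
position: [0.483, -0.298, 0.1483]
ee_rot: [179.9, -0.1, -0.8]
ft_force: [0.1, -0.5, -2.7]
finger_gap: 0.0579
grip_force: 30.0
```

apply_moves(
  plan=[
    [0, 0, 0.004, 0],
    [0, 0, 0.008, 0],
    [0, 0, 0.011, 0],
    [0, 0, 0.011, 0],
    [0, 0, 0.011, 0],
  ],
)

```text
t: 24.6
position: [0.4824, -0.2975, 0.1439]
ee_rot: [-180.0, 0.0, -0.8]
ft_force: [-0.4, 0.6, -3.0]
finger_gap: 0.0574
grip_force: 30.0
```

apply_moves(
  plan=[
    [0, 0, 0.002, 0],
    [0, 0, 0.004, 0],
    [0, 0, 0.006, 0],
    [0, 0, 0.006, 0],
    [0, 0, 0.006, 0],
  ],
)

```text
t: 25.1
position: [0.4824, -0.2976, 0.1426]
ee_rot: [180.0, -0.0, -0.8]
ft_force: [-2.5, 1.3, 3.6]
finger_gap: 0.0576
grip_force: 30.0
```

apply_moves(
  grip=0.1,
  plan=[
    [0, 0, 0, 0],
    [0, 0, 0, 0],
    [0, 0, 0, 0],
    [0, 0, 0, 0],
    [0, 0, 0, 0],
    [0, 0, -0.03, 0],
    [0, 0, -0.1, 0],
    [0, 0, -0.2, 0],
    [0, 0, -0.35, 0],
    [0, 0, -0.5, 0],
    [0, 0, -0.65, 0],
    [0, 0, -0.65, 0],
    [0, 0, -0.65, 0],
  ],
)

```text
t: 26.4
position: [0.483, -0.298, 0.3395]
ee_rot: [179.9, -0.2, -0.8]
ft_force: [1.0, -0.2, -2.1]
finger_gap: 0.0785
grip_force: 0.0
```

```bash
python3 - <<'E'
from h import *
o=readout.get_obs();print(o['position'],o['ft_force'])
C,im=snap('wrist','w13');h=cv2.cvtColor(im,cv2.COLOR_BGR2HSV)
m=((h[...,2]<110)&(h[...,1]>110)&((h[...,0]<15)|(h[...,0]>170)))
f=lambda q,z:((onz(C,q,z)-[.484,-.2965,0])@Ro.from_euler('z',-.7,degrees=True).as_matrix()).round(4)[:,:2].tolist()
for u in(285,315,340):
    r=np.nonzero(m[60:270,u])[0]+60;print(u,r.min(),r.max(),f([[u,r.min()],[u,r.max()]],.172))
for v in(140,170,200):
    r=np.nonzero(m[v,200:440])[0]+200;print(v,r.min(),r.max(),f([[r.min(),v],[r.max(),v]],.172))
k=((h[...,1]>60)&(h[...,0]<25)&(h[...,0]>5)&(h[...,2]>110))
u=262;print([(i,f([[u,i]],.13)) for i in range(90,260) if k[i,u]!=k[i-1,u]])
E
```

```text
[ 0.48297796 -0.298017    0.3395116 ] [ 0.95444224 -0.19598173 -2.07176314]Traceback (most recent call last):
  File "<stdin>", line 7, in <module>
    return umr_minimum(a, axis, None, out, keepdims, initial, where)
ValueError: zero-size array to reduction operation minimum which has no identity
```

```bash
python3 - <<'E'
from h import *
C=load('w13');im=cv2.imread('pics/w13.png');h=cv2.cvtColor(im,cv2.COLOR_BGR2HSV)
o=readout.get_obs();print(o['ft_force'])
print([tuple(int(x) for x in h[v,315]) for v in range(90,262,8)])
R=Ro.from_euler('z',-.7,degrees=True).as_matrix()
print(proj(C,[np.r_[.484,-.2965,.172]+R@[a*.065,b*.029,0] for a,b in((1,1),(1,-1),(-1,-1),(-1,1))]).round(0).tolist())
m=((h[...,1]>110)&((h[...,0]<13)|(h[...,0]>170)))
f=lambda q,z:((onz(C,q,z)-[.484,-.2965,0])@R).round(4)[:,:2].tolist()
for u in(300,315,330):
    r=np.nonzero(m[60:270,u])[0]+60
    if len(r):print(u,r.min(),r.max(),f([[u,r.min()],[u,r.max()]],.172))
for v in(150,170,200):
    r=np.nonzero(m[v,200:440])[0]+200
    if len(r):print(v,r.min(),r.max(),f([[r.min(),v],[r.max(),v]],.172))
E
```

```text
[-0.12673037  1.04522771 -0.78169729]
[(29, 29, 184), (0, 7, 106), (14, 100, 138), (15, 120, 144), (15, 122, 115), (9, 173, 68), (10, 179, 67), (9, 171, 67), (8, 179, 67), (9, 178, 66), (10, 185, 66), (9, 174, 66), (8, 179, 67), (8, 178, 66), (8, 178, 66), (8, 184, 65), (8, 177, 65), (8, 184, 65), (8, 187, 64), (6, 12, 106), (21, 39, 124), (21, 38, 134)]
[[286.0, 123.0], [341.0, 123.0], [338.0, 236.0], [289.0, 236.0]]
300 125 235 [[0.0627, 0.014], [-0.064, 0.0162]]
315 124 236 [[0.0637, -0.002], [-0.0654, -0.0016]]
330 118 235 [[0.0698, -0.0178], [-0.0642, -0.0193]]
150 290 339 [[0.0363, 0.0253], [0.0361, -0.028]]
170 290 339 [[0.0142, 0.0259], [0.014, -0.0284]]
200 291 338 [[-0.0206, 0.0257], [-0.0208, -0.028]]
```

```bash
python3 -c "
from h import *
print(finish_job())"
```

```text
the job is handed in; nothing more can be done
None
```

The job is handed in: the tier stands level on the bottom frame with its posts bottomed in all four sockets, and the leather box lies lengthwise on its deck, measured within about 1–2 mm of the middle.

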